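# Gauge the gobo holder under the sprung foot

### The arm

A 7-joint arm with a two-finger parallel gripper is mounted at the origin on the work surface. World frame = base frame: x ahead of the robot, y to its left, z up, the work surface at z = 0. Lengths are in mm, angles in rad, forces in N, time in s.
With the tool pointing down it reaches from about 400 to 875 mm from the base axis. Payload 4.4 kg.
Tool frame: the origin (TCP) lies at the very end of the fingers, on their centre line; the grasp point (between the pads) lies 19 mm behind it; z points along the fingers, y is the line along which they close (so a half turn about z gives the same grasp; the last joint's range is limited). The gripper opens to 85 mm and grips with 20 to 120 N. Pads are 22 mm wide; open, the fingers measure 114 mm over their backs; the gripper's body (76 mm by 85 mm) begins 54 mm behind the grasp point. The pads swing forward as they close: fully open they stand 13 mm farther back than shut.
Start: joints at [1.206, 0.628, 0.038, 1.517, -0.027, 0.996, -0.02], TCP at [191.371, -621.205, 231.313] pointing down, gripper open.
Joint ranges: [-3.06, 3.06], [-0.37, 2.12], [-1.25, 1.32], [0.18, 2.47], [-1.1, 4.24], [0.23, 1.98], [-2.94, 2.94]. Speed limits (rad/s): [2.57, 2.57, 3.14, 3.14, 3.14, 3.14, 3.14].

### API

Orientations are given as [roll, pitch, yaw] about the fixed x, y, z axes, in that order (R = Rz(yaw) Ry(pitch) Rx(roll)).
In Python, from cell import status, get_image, ctrl, models gives the robot as it stands.
- The arm moves only by the shell command python3 -m handwheel 'ROWS' [OPENING]. ROWS is JSON, a list of rows, each an object with "delta_pos": the shift along the world's x, y, z in cm, a list of three; "yaw": the turn about the world's z in rad. A call has 1 to 10 rows; each row shifts and turns the commanded pose from where the row before left it; what a row does not reach is not made up. A row lasts 1/12 s, in which the tool goes at most 41.7 mm and 7.16 degrees, less where a joint would pass 70% of its speed; a pose out of reach is approached as far as the arm can. A call is refused whole if a number of a shift passes 4.17 or a number of a turn 0.125, either way. A call with a gripper value outside its range is refused whole. OPENING is the opening, from -1 (shut) to 1 (fully open), set as the call begins (- or left out, the last holds). The fingers move at their own pace and stop on an object; the grip force is fixed at half the most. Time passes only in rows, so rows that do not move let the fingers close. It gives the time, the measured TCP pose, the force, the opening and the grip force at its end, in the units of the state.
- status.read_state(): the state, without advancing time (a new reading comes with each control period).
- get_image(name): name is "scene" or "top" or "wrist"; returns a dict with "color" (480x640x3 uint8, red, green, blue), "z_map" (480x640 float32, mm along the optical axis (not along the pixel's ray), 0 where there is no reading), "fx", "fy", "cx", "cy" (pixels), "position" and "rotation" of the camera in the world; the wrist camera has in their place "hand_eye" (4x4, takes a point from camera to tool coordinates, whose origin is the TCP and whose axes are the flange's). Camera axes: x right, y up, looking along -z (the intrinsics and any distortion apply to the point x, -y, -z); pixel columns grow to the right and rows downward; lengths in mm; the calibration is good to about 2 mm. The wrist camera is an equidistant fisheye: a pixel r from the principal point sees the ray r / f radians off the axis. A picture is of the moment at which its call begins: read the wrist's pose just before it.
- ctrl.finish_job(): hands the job in; it is judged then, once.
Trained networks look in a picture, given as the dict that the camera call returned (one of the last four; its "shot" number tells which), for a name from the list of things; names that differ only in an ending like _2 or _b are one class to them, and where a whole thing is asked for, a point or a joint stands for the part that bears it (a point fixed in the world has none). Each returns a list of dicts, best first, with "score" (0 to 1); they miss things now and then, are a little off and sometimes report something else, mostly with a low value. They report only what shows in the picture. A call takes as long as a camera call. They do not tell look-alikes from the thing itself.
- models.boxes_of(picture, name): "rect" ([left, top, right, bottom] in pixels, round what is visible of it).
The state is a dict: "clock": time; "qpos": joint angles; "qd": joint speeds; "tau": joint torques, N m; "eef_pos": TCP position; "tool_rot": TCP orientation; "force": force on the tool from outside, world axes, zero at the start; "torque": the same for the moment, N m; "width": finger opening in mm; "gripper_force": force on a finger pad.
Only numpy, scipy, OpenCV 4.12 (cv2) and the standard library are available. Lean on these libraries where they do the work, as an engineer would, in place of code of your own. Each camera call takes 0.05 s, during which the arm holds its last target. There are 200 camera calls.

### The job

Open the gauge's lid by flipping the red-tipped toggle fully over, take the brass knob out of the lane in front of the gauge and leave it standing upright on the bench, and slide the yellow gobo holder, steel disc end first, into the throat until its disc is centred under the foot (close to the stop bar). Then press the red cap down so the foot rests gently on the disc, hold it there for about a second, and let it spring back up. Leave the holder lying in place and the lid open, and do not disturb the other things on the bench.

Things in the scene. Friction and masses are not known exactly. Their poses are not given: they have to be found in the camera images.
- gauge: Green tin height gauge, fixed to the bench. Origin on the bench straight below the foot's axis, z up. Its throat opens to its own -x; the lane runs out along -x. Over the throat hangs a tin box (x -33 to +87, y -58 to +58 mm, underside 87 mm, rim 165 mm above the bench, top open under the lid). Column and back plate behind the stop bar, x +52 to +142 mm.
- well_mouth (a point): Centre of the tin box's rim, gauge x +27 mm, z 165 mm. The clear well inside the box is 108 mm along gauge x, 104 mm along y; the cap stands in it on the foot's axis (gauge x 0, y 0).
- stop (a point): Middle of the face of the steel stop bar across the far end of the throat, gauge x +43 mm, bar 24 mm high. Two steel cheeks, 20 mm high, flank the throat on the bench: inner faces at gauge y -52 and +52 mm, x -30 to +55 mm.
- toggle_pivot (a point): Pivot of the toggle, gauge x -30, y +150, z 81 mm, on top of the switch cabinet (90 x 90 mm, 75 mm high, centred under it).
- foot_tip (a point): Centre of the underside of the gauge foot (round dark pad, 20 mm across), 62 mm above the bench at rest.
- foot_pad: The foot pad, 20 mm across and 10 mm high, on the spindle (same frame as the gauge; it goes down with the foot).
- cap_top (a point): Centre of the top of the red push cap (40 mm across, on the foot's spindle), 160 mm above the bench at rest, inside the well and 5 mm below the lid. The cap goes down with the foot; once the foot is stopped the cap goes up to 10 mm further against its own spring.
- foot (a joint): How far the foot is down, m: 0 at rest (sprung up) to 0.045. Foot height over the bench = 0.062 minus this. About 2 N starts it, 4 N at 32 mm down; the cap's overtravel spring needs 5 N to start and 9 N when bottomed.
- toggle (a joint): Angle of the toggle, rad: 0 leaning 0.5 rad to the gauge's -x (lid shut), 1.0 fully over, leaning 0.5 rad to +x (lid open). Needs about 3 to 6 N at mid length; it drives the lid through a linkage.
- toggle_tip (a point): Centre of the toggle's red ball (22 mm across). The toggle is a 12 mm rod; the ball is 70 mm from its pivot, which lies at gauge x -30, y +150, z +81 mm; it swings in the gauge's x-z plane.
- lid (a joint): Angle of the gauge's lid, rad: 1.9 times the toggle angle; 0 shut, 1.9 open, leaning back past upright. 126 x 118 x 5 mm plate, hinged at gauge x +88 mm, z 165 mm.
- holder: Yellow plastic gobo holder, 195 mm long, about 0.16 kg. Origin at its underside on the tail's centre line. x points from tail to disc end. Tail bar x -70 to +48 mm, 28 mm wide, 22 mm high; head plate x +45 to +125 mm, 76 mm wide, 14 mm high; a steel disc 48 mm across stands on the head plate.
- disc_top (a point): Centre of the top of the holder's steel disc: holder x +85 mm, 30 mm above its underside.
- knob: Brass knurled knob standing in the lane: 56 mm across up to 30 mm, narrowing to a 40 mm neck from 34 to 48 mm high; 0.35 kg. Origin at the centre of its underside, z up when upright.
- lens: Amber glass lens lying flat, 80 mm across, 25 mm high, origin at the centre of its underside. Leave alone.
- gel_frame: Flat square steel gel frame, 140 x 140 x 6 mm with a tab to x +95 mm, origin at its centre underneath. Leave alone.
- can: Can, 66 mm across, 170 mm high, origin at the centre of its underside. Leave alone.
- mug: Blue mug, 80 mm across, 90 mm high, handle at +y, origin at the centre of its underside. Leave alone.
- lamp_box: Cardboard lamp box, 70 x 70 x 110 mm, origin at the centre of its underside. Leave alone.
- screwdriver: Screwdriver, 180 mm long, lying along its x. Leave alone.
Mind the look-alikes: they are no part of the job. Of the things that look like the holder, take the one that is farthest to the robot's left at the start.

How it is judged:
By the outcome, as a careful person would: the job done as asked, in the order asked, and still so for the second after the job is handed in, with the robot touching nothing.
It also fails if it takes over 72 s, if anything falls off the work surface, if the arm or the gripper's body presses on something with over 40 N, if the wrist force passes 120 N, or if a joint passes its speed limit or range.

## Working session

There is one attempt and no reset: what is moved stays moved. The work goes in short steps, Python scripts to look and compute and a shell command to move; the robot and the scene stay as the last step left them, time stands still between calls to the robot, and variables do not carry over. Pictures are saved under pics/ and viewed, at most 10 in all, crops included, and the job is handed in when it is done.

```bash
mkdir -p pics; ls
cat > h.py <<'E'
import numpy as np,cv2
from cell import status,get_image,ctrl,models
def pts(im):
    z=im["z_map"];v,u=np.mgrid[0:480,0:640]
    P=np.stack([(u-im["cx"])/im["fx"]*z,-(v-im["cy"])/im["fy"]*z,-z],-1)
    return P@np.array(im["rotation"]).T+np.array(im["position"])
E
python3 - <<'E'
from h import *
print(status.read_state())
ims=[get_image(n) for n in("scene","top")]
for n,im in zip(("scene","top"),ims):
    cv2.imwrite(f"pics/{n}0.png",im["color"][...,::-1]);print(n,im["position"],im["fx"],np.shape(im["rotation"]),[k for k in im])
    P=pts(im)
    for o in["gauge","holder","knob","toggle_tip","cap_top","lens","gel_frame","can","mug","lamp_box","screwdriver"]:
        for b in models.boxes_of(im,o)[:4]:
            r=b["rect"];c=(np.array(r)[:2]+np.array(r)[2:])/2
            print(o,round(b["score"],2),np.round(r),np.round(P[int(c[1]),int(c[0])]))
E
```

```text
pics
{'clock': 0.0, 'qpos': array([ 1.20620381,  0.62932446,  0.03841134,  1.51839809, -0.02701672,
        0.99624803, -0.01999432]), 'qd': array([ 1.80068733e-03,  1.35600439e-03,  3.50886195e-05, -6.34379536e-04,
        8.06529365e-04, -3.69781621e-04, -9.93623856e-05]), 'tau': array([-5.09118490e-04, -5.63407660e+01,  1.22583076e+00, -1.93449068e+01,
        1.09753740e-02,  1.04301138e-02, -6.43088910e-06]), 'eef_pos': array([ 191.2040624 , -620.58986758,  230.39291748]), 'tool_rot': array([-3.13973141e+00, -8.24184532e-06,  2.98813174e-01]), 'force': array([-0.25221666, -0.00143209, -0.05059733]), 'torque': array([-0.00884765, -0.00332899,  0.06062802]), 'gripper_force': 0.0, 'width': 85.42341287947123}
scene [1563.73346454 -711.79573889 1128.99606697] 611.3946200180876 (3,) ['color', 'z_map', 'fx', 'fy', 'cx', 'cy', 'position', 'rotation', 'shot']Traceback (most recent call last):
  File "<stdin>", line 6, in <module>
  File "h.py", line 6, in pts
    return P@np.array(im["rotation"]).T+np.array(im["position"])
           ~~~~~~~~~~~~~~~~~~~~~~~~~~~~^~~~~~~~~~~~~~~~~~~~~~~~~
ValueError: operands could not be broadcast together with shapes (480,640) (3,)
```

```bash
cat > h.py <<'E'
import numpy as np,cv2
from scipy.spatial.transform import Rotation as Ro
from cell import status,get_image,ctrl,models
def pts(im):
    z=im["z_map"];v,u=np.mgrid[0:480,0:640]
    P=np.stack([(u-im["cx"])/im["fx"]*z,-(v-im["cy"])/im["fy"]*z,-z],-1)
    return P@Ro.from_euler("xyz",im["rotation"]).as_matrix().T+np.array(im["position"])
E
python3 - <<'E'
from h import *
ims=[get_image(n) for n in("scene","top")]
for n,im in zip(("scene","top"),ims):
    cv2.imwrite(f"pics/{n}0.png",im["color"][...,::-1]);print(n,im["position"],im["rotation"],im["fx"])
    P=pts(im);np.save(f"pics/{n}0.npy",P)
    for o in["gauge","holder","knob","toggle_tip","cap_top","lens","gel_frame","can","mug","lamp_box","screwdriver"]:
        for b in models.boxes_of(im,o)[:4]:
            r=b["rect"];c=(np.array(r)[:2]+np.array(r)[2:])/2
            print(o,round(b["score"],2),np.round(r),np.round(P[int(c[1]),int(c[0])]))
E
```

```text
scene [1563.73346454 -711.79573889 1128.99606697] [0.89399878 0.00633267 1.02265531] 611.3946200180876
gauge 0.8 [348. 211. 436. 332.] [688.  12. 140.]
holder 0.84 [221. 309. 258. 373.] [ 591. -367.   17.]
holder 0.64 [117. 271. 164. 322.] [ 324. -523.   30.]
holder 0.18 [349. 211. 439. 333.] [691.  12. 139.]
knob 0.64 [223. 312. 260. 374.] [ 591. -362.   11.]
knob 0.63 [341. 241. 349. 270.] [469.  18.  33.]
lens 0.63 [265. 330. 298. 358.] [ 655. -286.   19.]
gel_frame 0.89 [411. 204. 477. 242.] [461. 384.  -0.]
can 0.79 [309. 306. 340. 373.] [ 779. -239.  125.]
mug 0.65 [465. 254. 500. 300.] [774. 237.  83.]
lamp_box 0.94 [372. 185. 402. 226.] [392. 212.  86.]
screwdriver 0.75 [236. 260. 249. 287.] [ 372. -254.   20.]
top [ 340.20958903  -45.02753844 1230.61817057] [ 0.13129837 -0.01011193 -1.59402818] 464.07583973946964
gauge 0.74 [196. 152. 303. 239.] [595.  80. 171.]
holder 0.82 [471. 286. 502. 364.] [ 278. -513.   17.]
holder 0.8 [409. 175. 442. 251.] [ 573. -370.   21.]
holder 0.36 [356. 118. 389. 164.] [ 724. -214.  167.]
knob 0.84 [261. 248. 281. 269.] [459.  42.  49.]
toggle_tip 0.64 [201. 216. 214. 233.] [532. 181. 152.]
toggle_tip 0.25 [193. 154. 301. 238.] [592.  84. 173.]
lens 0.8 [376. 174. 403. 202.] [ 642. -276.   25.]
gel_frame 0.57 [112. 228. 170. 290.] [469. 390.  -2.]
can 0.82 [355. 116. 388. 162.] [ 728. -211.  170.]
mug 0.7 [156. 126. 198. 166.] [775. 297.   8.]
lamp_box 0.93 [166. 283. 209. 314.] [361. 236. 114.]
screwdriver 0.91 [378. 276. 389. 349.] [ 315. -247.   16.]
```

View pics/scene0.png

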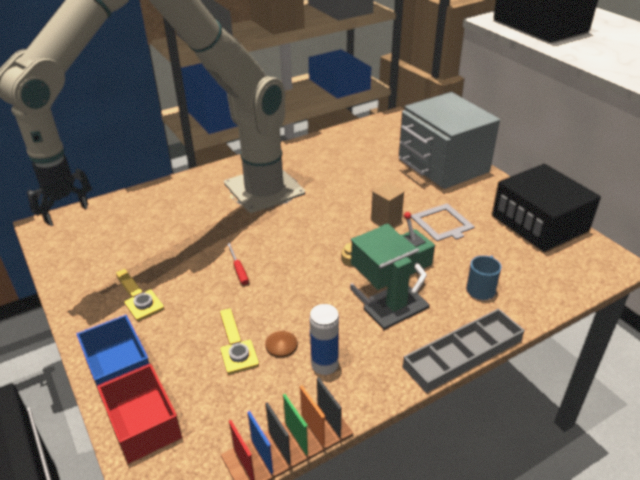

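View pics/top0.png

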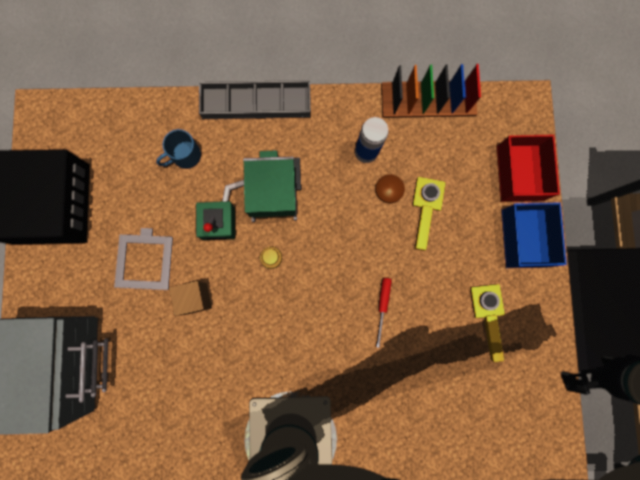

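Holder candidates: A at top (428,213), y≈-370, and B at top (490,320), y≈-513. The can (372,140) and gauge are false hits. A is the farthest left, so I choose it and check it in a crop while measuring.

Run:
```python
from h import *
P=np.load("pics/top0.npy");C=cv2.imread("pics/top0.png")
cv2.imwrite("pics/crop1.png",cv2.hconcat([cv2.resize(C[160:265,390:465],None,fx=5,fy=5),cv2.resize(C[130:280,180:310],(455,525))]))
hsv=cv2.cvtColor(C,cv2.COLOR_BGR2HSV)
def reg(m,r,nm):
    M=np.zeros(m.shape,bool);l,t,R,b=r;M[t:b,l:R]=1;m=m&M
    m=cv2.morphologyEx(m.astype(np.uint8),cv2.MORPH_OPEN,np.ones((2,2)))>0
    p=P[m][:,:2].astype(np.float32);print(nm,len(p),cv2.minAreaRect(p),np.median(P[m][:,2]),p.mean(0))
    return m
Z=P[...,2]; g=(hsv[...,0]>50)&(hsv[...,0]<95)&(hsv[...,1]>70)
reg(g&(Z>150)&(Z<185),(190,140,310,245),"lid")
reg((Z>65)&(Z<85),(185,190,240,245),"cab")
reg((hsv[...,2]>60)&(Z>42)&(Z<56),(255,240,290,275),"knob")
reg((Z>42)&(Z<56),(255,240,290,275),"knob2")
y=(hsv[...,0]>20)&(hsv[...,0]<35)&(hsv[...,1]>150)
m=reg(y&(Z>16)&(Z<30),(400,195,450,255),"tail")
m=reg(y,(400,170,450,255),"holder");ys,xs=np.nonzero(m)
reg(y&(np.arange(480)[:,None]<208),(400,170,450,208),"head")
reg((Z>24)&(Z<36)&~y,(410,175,445,208),"disc")
r=((hsv[...,0]<8)|(hsv[...,0]>172))&(hsv[...,1]>150)
reg(r,(195,210,222,238),"tip");print(P[r&(Z>120)][:,:].mean(0), np.percentile(P[215:240,195:220,2],[50,90,99]))
```

```text
lid 2582 ((527.6195068359375, 25.605682373046875), (382.0460510253906, 120.36186981201172), 3.164205312728882) 171.28006681681154 [616.43396  29.95275]
cab 1121 ((491.2503356933594, 76.13153839111328), (367.6614990234375, 121.64017486572266), 57.04195022583008) 76.46942235228585 [557.09863 176.78111]
knob 184 ((404.9089660644531, 10.116764068603516), (165.805419921875, 37.632225036621094), 27.653900146484375) 48.482258728581314 [460.50275  39.18268]
knob2 184 ((404.9089660644531, 10.116764068603516), (165.805419921875, 37.632225036621094), 27.653900146484375) 48.482258728581314 [460.50275  39.18268]
tail 481 ((436.7976989746094, -243.46804809570312), (103.3541030883789, 429.1263122558594), 39.49549102783203) 22.517056165190752 [ 533.3917 -366.7381]
holder 1047 ((471.5953369140625, -269.3805847167969), (143.19859313964844, 499.8802490234375), 46.33930969238281) 17.49706465830127 [ 579.4944  -375.85773]
head 548 ((486.34832763671875, -253.92123413085938), (100.46012878417969, 499.8802490234375), 46.33930969238281) 15.19052330584384 [ 623.2556  -382.20737]
disc 256 ((484.56622314453125, -234.7669219970703), (45.471981048583984, 474.6490173339844), 42.736759185791016) 31.208224483058984 [ 623.7341  -384.83792]
tip 65 ((526.7396850585938, 181.5784149169922), (22.005672454833984, 21.42791748046875), 50.848663330078125) 148.68616905818112 [525.9671  180.41537]
[481.33517632 112.63526226 435.44888127] [ 77.16196714 145.69579198 154.0539758 ]
```

View pics/crop1.png

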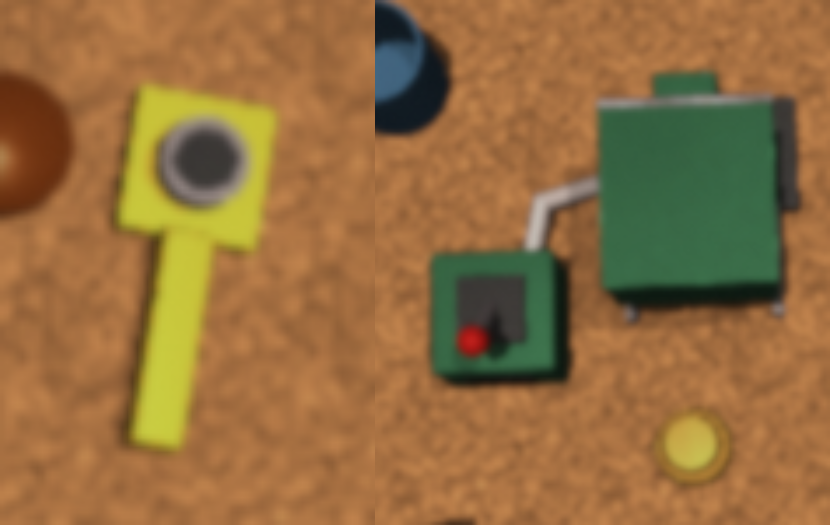

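The crop shows the chosen holder at left, with its disc at about top px (431,192) and its tail pointing towards the robot. On the right are the gauge, toggle and knob. I'll redo the fits without the missing depth readings.

Run:
```python
from h import *
P=np.load("pics/top0.npy");C=cv2.imread("pics/top0.png")
hsv=cv2.cvtColor(C,cv2.COLOR_BGR2HSV);Z=P[...,2]
def reg(m,r,nm,er=0):
    M=np.zeros(m.shape,bool);l,t,R,b=r;M[t:b,l:R]=1;m=(m&M&(Z<300)).astype(np.uint8)
    n,L,S,_=cv2.connectedComponentsWithStats(m);m=L==1+np.argmax(S[1:,4])
    p=P[m][:,:2].astype(np.float32);q=cv2.minAreaRect(p);print(nm,len(p),np.round([*q[0],*q[1],q[2]],1),np.round(np.median(P[m][:,2]),1),p.mean(0).round(1))
    return p
g=(hsv[...,0]>50)&(hsv[...,0]<95)&(hsv[...,1]>70)
reg((Z>160)&(Z<185),(190,140,310,245),"lid")
reg((Z>68)&(Z<85),(185,195,240,245),"cab")
reg((Z>42)&(Z<56),(255,240,290,275),"knob")
y=(hsv[...,0]>20)&(hsv[...,0]<35)&(hsv[...,1]>150)
t=reg(y&(Z>18.5)&(Z<26),(400,209,450,255),"tail")
v=np.linalg.svd(t-t.mean(0))[2][0];print("tail yaw",np.arctan2(v[1],v[0]))
reg((Z>10)&(Z<19)&y,(400,170,450,210),"head")
reg((Z>25)&(Z<36)&~y,(410,175,445,208),"disc")
r=((hsv[...,0]<8)|(hsv[...,0]>172))&(hsv[...,1]>150)
reg(r,(195,210,222,238),"tip")
```

```text
lid 2859 [631.5  33.9 149.4 118.2   0.8] 171.4 [624.4  33.7]
cab 1115 [5.606e+02 1.817e+02 9.030e+01 8.910e+01 5.000e-01] 76.6 [560.5 180.1]
knob 186 [464.3  41.6  35.9  36.7  88.7] 48.7 [463.8  41.8]
tail 384 [ 531.3 -363.5   28.6  110.2   78.1] 22.5 [ 530.9 -363.2]
tail yaw 2.9180896
head 473 [ 628.3 -384.9   76.5   82.4   77.4] 15.0 [ 627.7 -380.7]
disc 254 [ 629.2 -385.3   45.    47.1   45.1] 31.5 [ 628.4 -384.6]
tip 65 [527.2 180.6  20.1  22.3  58.5] 149.9 [526.1 180. ]
```

```bash
python3 -m handwheel '[{"delta_pos":[2.9,2.4,0],"yaw":-0.03},{"delta_pos":[2.9,2.4,0],"yaw":-0.03},{"delta_pos":[2.9,2.4,0],"yaw":-0.03},{"delta_pos":[2.9,2.4,0],"yaw":-0.03},{"delta_pos":[2.9,2.4,0],"yaw":-0.03},{"delta_pos":[2.9,2.4,0],"yaw":-0.03},{"delta_pos":[2.9,2.4,0],"yaw":-0.03},{"delta_pos":[2.9,2.4,0],"yaw":-0.03},{"delta_pos":[2.5,2.9,0],"yaw":-0.03},{"delta_pos":[0,3.9,0],"yaw":-0.02}]' -1
python3 -m handwheel '[{"delta_pos":[0,3.9,0],"yaw":0},{"delta_pos":[0,3.9,0],"yaw":0},{"delta_pos":[0,3.9,0],"yaw":0},{"delta_pos":[0,3.9,0],"yaw":0},{"delta_pos":[0,3.9,0],"yaw":0},{"delta_pos":[0,3.9,0],"yaw":0},{"delta_pos":[0,3.9,0],"yaw":0},{"delta_pos":[0,3.9,0],"yaw":0},{"delta_pos":[0,3.9,0],"yaw":0},{"delta_pos":[0,3.9,0],"yaw":0}]'
```

```text
clock: 2.13
eef_pos: [454.4, -360.4, 231.3]
tool_rot: [3.139, -0.006, 0.011]
force: [1.3, 0.3, 0.3]
width: 0.2
gripper_force: 0.0
clock: 2.97
eef_pos: [448.2, 30.6, 231.7]
tool_rot: [-3.141, -0.001, 0.009]
force: [1.0, 0.6, -0.4]
width: 0.1
gripper_force: 0.0
```

```bash
python3 -m handwheel '[{"delta_pos":[0.4,3.75,0],"yaw":0},{"delta_pos":[0.4,3.75,0],"yaw":0},{"delta_pos":[0.4,3.75,0],"yaw":0},{"delta_pos":[0.4,3.75,-1.6],"yaw":0},{"delta_pos":[0,0,-3],"yaw":0},{"delta_pos":[0,0,-3],"yaw":0},{"delta_pos":[0,0,-2.5],"yaw":0},{"delta_pos":[0,0,0],"yaw":0}]'
python3 -m handwheel '[{"delta_pos":[1.5,0,0],"yaw":0},{"delta_pos":[1.5,0,0],"yaw":0},{"delta_pos":[1,0,0],"yaw":0},{"delta_pos":[1,0,0],"yaw":0},{"delta_pos":[1,0,0],"yaw":0},{"delta_pos":[1,0,0],"yaw":0},{"delta_pos":[1,0,0],"yaw":0}]'
```

```text
clock: 3.63
eef_pos: [461.4, 178.0, 126.6]
tool_rot: [3.138, 0.007, 0.01]
force: [-0.7, -0.7, 0.8]
width: -0.1
gripper_force: 0.0
clock: 4.22
eef_pos: [543.4, 179.3, 132.0]
tool_rot: [-3.141, 0.002, 0.009]
force: [-3.4, 1.1, 1.4]
width: -0.1
gripper_force: 1.8
```

```bash
python3 -m handwheel '[{"delta_pos":[0.8,0,0],"yaw":0},{"delta_pos":[0.8,0,0],"yaw":0},{"delta_pos":[0.6,0,0],"yaw":0},{"delta_pos":[0.5,0,0],"yaw":0}]'
python3 -m handwheel '[{"delta_pos":[0.3,0,0],"yaw":0},{"delta_pos":[0.2,0,0],"yaw":0}]'
python3 - <<'E'
from h import *
im=get_image("scene");cv2.imwrite("pics/s1.png",cv2.resize(im["color"][170:350,320:520,::-1],None,fx=3,fy=3))
E
```

```text
clock: 4.55
eef_pos: [569.3, 178.4, 130.3]
tool_rot: [3.141, 0.006, 0.009]
force: [-14.1, 0.0, 9.5]
width: -0.1
gripper_force: 7.8
clock: 4.72
eef_pos: [569.4, 178.5, 130.1]
tool_rot: [3.139, 0.015, 0.01]
force: [-21.0, -0.7, 15.9]
width: -0.1
gripper_force: 11.6
```

View pics/s1.png

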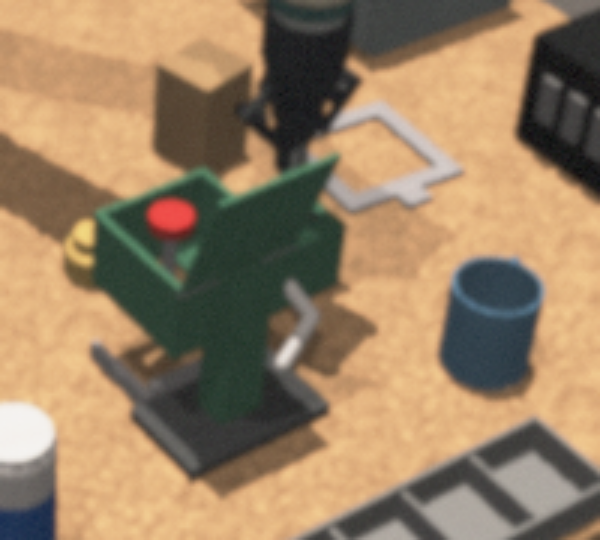

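The lid stands open (crop: lid at about (265,215), red cap at (172,215)) and the toggle is at its stop, since the force jumped. Next I back off, move over the knob, and refine the gauge and knob poses.

```bash
python3 -m handwheel '[{"delta_pos":[-2,0,0],"yaw":0},{"delta_pos":[-3.5,0,0],"yaw":0},{"delta_pos":[-3.5,0,1],"yaw":0},{"delta_pos":[-1.5,-3,0],"yaw":0},{"delta_pos":[0,-3.5,0],"yaw":0},{"delta_pos":[0,-3.5,0],"yaw":0},{"delta_pos":[0,-3.5,0],"yaw":0},{"delta_pos":[0,0,0],"yaw":0}]' 1
cat >> h.py <<'E'
def wpts(im,uv,s,z):
    "wrist pixels -> world on plane z"
    T=np.array(im["hand_eye"]);uv=np.atleast_2d(uv).astype(float)
    d=np.c_[(uv[:,0]-im["cx"])/im["fx"],(uv[:,1]-im["cy"])/im["fy"]];r=np.linalg.norm(d,axis=1)
    c=np.c_[d*(np.sin(r)/np.maximum(r,1e-9))[:,None],np.cos(r)]*[1,-1,-1]
    R=Ro.from_euler("xyz",s["tool_rot"]).as_matrix()
    o=R@T[:3,3]+s["eef_pos"];w=c@T[:3,:3].T@R.T
    return o+w*((z-o[2])/w[:,2])[:,None]
E
python3 - <<'E'
from h import *
s=status.read_state();im=get_image("wrist");cv2.imwrite("pics/w2.png",im["color"][...,::-1])
print(s["eef_pos"],s["tool_rot"],im["fx"],im["cx"],im["cy"],np.round(im["hand_eye"],2).tolist())
for n in("scene","top"):
    q=get_image(n);P=pts(q);h=cv2.cvtColor(q["color"],cv2.COLOR_RGB2HSV);Z=P[...,2]
    r=((h[...,0]<8)|(h[...,0]>172))&(h[...,1]>150)
    c=P[r&(Z>140)&(Z<175)&(P[...,0]>540)&(P[...,0]<650)&(abs(P[...,1]-32)<60)]
    if len(c): print(n,"cap",len(c),c.mean(0).round(1),cv2.minEnclosingCircle(c[:,:2].astype(np.float32)))
    c=P[r&(Z>120)&(Z<175)&(P[...,0]>560)&(P[...,0]<650)&(abs(P[...,1]-182)<40)]
    if len(c): print(n,"tip",len(c),c.mean(0).round(1))
for b in models.boxes_of(im,"knob"):
    r=b["rect"];c=[(r[0]+r[2])/2,(r[1]+r[3])/2];print(b["score"],r,wpts(im,c,s,25))
E
```

```text
clock: 5.43
eef_pos: [472.4, 35.0, 141.0]
tool_rot: [3.137, -0.002, -0.003]
force: [-0.1, -0.3, -1.2]
width: 85.3
gripper_force: 0.0
[472.38846672  34.97329729 141.02422799] [ 3.13669045e+00 -2.17962413e-03 -2.56198078e-03] 371.64829954431775 312.0741136376368 245.82595478066503 [[-0.0, 0.95, 0.3, 77.51], [1.0, 0.0, 0.0, -0.36], [0.0, 0.3, -0.95, -141.54], [0.0, 0.0, 0.0, 1.0]]
scene cap 167 [592.   31.5 157.1] ((588.01611328125, 43.137062072753906), 33.48562240600586)
top cap 67 [597.8  22.7 160.2] ((593.8380737304688, 30.9398193359375), 18.466819763183594)
top tip 59 [591.9 181.6 150.6]
0.96 [260.6, 211.2, 338.6, 292.2] [[464.13336523  44.05576253  25.        ]]
```

View pics/w2.png

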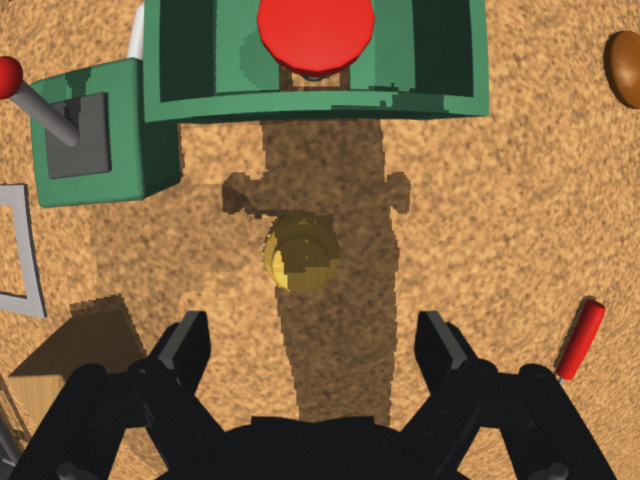

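The wrist view shows the knob at px (300,251), clear between the open fingers, with the cap at (316,25) ahead. I descend on the knob.

```bash
python3 -m handwheel '[{"delta_pos":[-0.8,0.8,-2],"yaw":0},{"delta_pos":[0,0,-3.5],"yaw":0},{"delta_pos":[0,0,-3.5],"yaw":0},{"delta_pos":[0,0,-3],"yaw":0},{"delta_pos":[0,0,-1.5],"yaw":0},{"delta_pos":[0,0,0],"yaw":0}]'
python3 -m handwheel '[{"delta_pos":[0,0,0],"yaw":0},{"delta_pos":[0,0,0],"yaw":0},{"delta_pos":[0,0,0],"yaw":0},{"delta_pos":[0,0,0],"yaw":0},{"delta_pos":[0,0,0],"yaw":0}]' -1
```

```text
clock: 6.13
eef_pos: [462.4, 52.3, 12.9]
tool_rot: [3.139, 0.01, 0.013]
force: [0.3, -0.3, 0.3]
width: 85.4
gripper_force: 0.0
clock: 6.55
eef_pos: [464.3, 50.4, 16.9]
tool_rot: [3.137, 0.003, 0.009]
force: [-0.4, -2.1, 5.7]
width: 52.9
gripper_force: 61.9
```

Grip came out higher than planned, at z≈17 with width 52.9 on the shoulder. I'll reopen, go 10 mm lower, centre and regrip.

```bash
python3 -m handwheel '[{"delta_pos":[0,0,0],"yaw":0},{"delta_pos":[0,0,0],"yaw":0},{"delta_pos":[0,-0.3,-0.4],"yaw":0},{"delta_pos":[0,-0.3,-0.5],"yaw":0},{"delta_pos":[0,0,0],"yaw":0}]' 1
python3 -m handwheel '[{"delta_pos":[0,0,0],"yaw":0},{"delta_pos":[0,0,0],"yaw":0},{"delta_pos":[0,0,0],"yaw":0},{"delta_pos":[0,0,0],"yaw":0},{"delta_pos":[0,0,0],"yaw":0}]' -1
```

```text
clock: 6.97
eef_pos: [463.4, 44.5, 6.1]
tool_rot: [3.138, 0.006, 0.009]
force: [0.3, -0.4, -0.0]
width: 85.7
gripper_force: 0.0
clock: 7.38
eef_pos: [464.1, 46.2, 7.0]
tool_rot: [3.139, 0.004, 0.01]
force: [-0.8, 2.5, 6.9]
width: 54.2
gripper_force: 62.9
```

```bash
python3 -m handwheel '[{"delta_pos":[0,0,1],"yaw":0},{"delta_pos":[0,0,2],"yaw":0},{"delta_pos":[0,-2,1],"yaw":0},{"delta_pos":[0,-3.5,0],"yaw":0},{"delta_pos":[0,-3.5,0],"yaw":0},{"delta_pos":[0,-3.5,0],"yaw":0},{"delta_pos":[0,-2.5,0],"yaw":0},{"delta_pos":[0,-1,0],"yaw":0},{"delta_pos":[0,0,-1],"yaw":0},{"delta_pos":[0,0,-1.5],"yaw":0}]'
python3 -m handwheel '[{"delta_pos":[0,0,-0.5],"yaw":0},{"delta_pos":[0,0,-0.4],"yaw":0},{"delta_pos":[0,0,-0.2],"yaw":0},{"delta_pos":[0,0,0],"yaw":0},{"delta_pos":[0,0,0],"yaw":0}]'
```

```text
clock: 8.22
eef_pos: [464.2, -116.4, 21.8]
tool_rot: [3.138, 0.003, 0.006]
force: [-0.2, 0.4, -2.3]
width: 53.7
gripper_force: 64.9
clock: 8.63
eef_pos: [463.7, -114.9, 10.5]
tool_rot: [3.138, 0.006, 0.01]
force: [0.1, -0.4, -2.7]
width: 53.7
gripper_force: 64.7
```

```bash
python3 -m handwheel '[{"delta_pos":[0,0,-0.2],"yaw":0},{"delta_pos":[0,0,-0.2],"yaw":0},{"delta_pos":[0,0,0],"yaw":0}]'
python3 -m handwheel '[{"delta_pos":[0,0,0],"yaw":0},{"delta_pos":[0,0,0],"yaw":0},{"delta_pos":[0,0,0],"yaw":0},{"delta_pos":[0,0,2],"yaw":0},{"delta_pos":[0,0,3],"yaw":0},{"delta_pos":[0,0,3.5],"yaw":0},{"delta_pos":[0,-1,3.5],"yaw":-0.03},{"delta_pos":[0,-3,0],"yaw":-0.05},{"delta_pos":[0,-3.5,0],"yaw":-0.05},{"delta_pos":[0,-3.5,0],"yaw":-0.05}]' 1
python3 -m handwheel '[{"delta_pos":[1,-3.5,0],"yaw":-0.05},{"delta_pos":[1,-3.5,0],"yaw":0},{"delta_pos":[1,-3.5,0],"yaw":0},{"delta_pos":[1,-2.5,0],"yaw":0},{"delta_pos":[1,-1,0],"yaw":0},{"delta_pos":[0.5,0,0],"yaw":0},{"delta_pos":[0,0,0],"yaw":0}]'
python3 - <<'E'
from h import *
s=status.read_state();im=get_image("wrist");cv2.imwrite("pics/w3.png",im["color"][...,::-1])
print(s["eef_pos"],s["tool_rot"])
h=cv2.cvtColor(im["color"],cv2.COLOR_RGB2HSV);m=((h[...,0]>20)&(h[...,0]<35)&(h[...,1]>120)&(h[...,2]>60)).astype(np.uint8)
n,L,S,_=cv2.connectedComponentsWithStats(m);k=1+np.argmax(S[1:,4]);print(S[k])
v,u=np.nonzero(L==k);w=wpts(im,np.c_[u,v],s,18)[:,:2].astype(np.float32)
for nm,sel in(("tail",w[:,0]<575),("all",w[:,0]>0)):
    q=cv2.minAreaRect(w[sel]);d=w[sel]-w[sel].mean(0);e=np.linalg.svd(d,full_matrices=False)[2][0];print(nm,np.round([*q[0],*q[1],q[2]],1),w[sel].mean(0),np.arctan(e[1]/e[0]))
E
```

```text
clock: 8.88
eef_pos: [463.9, -115.3, 7.1]
tool_rot: [3.137, 0.005, 0.009]
force: [-0.9, -0.5, 6.5]
width: 53.8
gripper_force: 65.6
clock: 9.72
eef_pos: [463.8, -226.5, 127.4]
tool_rot: [3.137, 0.004, -0.172]
force: [0.4, -0.4, -0.3]
width: 85.4
gripper_force: 0.0
clock: 10.3
eef_pos: [519.3, -364.6, 125.9]
tool_rot: [3.139, 0.005, -0.221]
force: [0.0, 0.7, -0.5]
width: 85.5
gripper_force: 0.0
[ 519.28470044 -364.56836052  125.85902697] [ 3.13926931  0.00535616 -0.22103579]
[  250    31   113   272 14671]
tail [ 526.  -362.6   28.3  104.8   77.9] [ 527.5118  -363.08618] -0.21958534
all [ 569.1 -371.8   73.9  192.9   77.7] [ 584.9342 -375.4842] -0.21496747
```

View pics/w3.png

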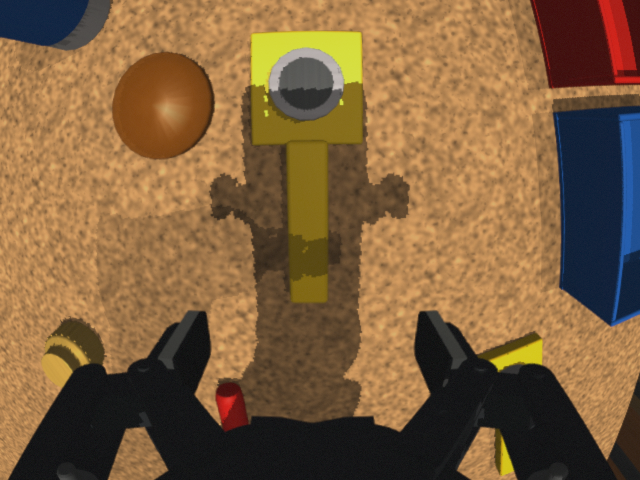

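The wrist view shows the holder (disc at px (306,83), tail end at (309,300)) centred between the fingers. The knob stands upright at (72,355). I grip the tail at holder x≈-15.

```bash
python3 -m handwheel '[{"delta_pos":[1,0.2,-2],"yaw":0},{"delta_pos":[0,0,-3.5],"yaw":0},{"delta_pos":[0,0,-3.5],"yaw":0},{"delta_pos":[0,0,-2],"yaw":0},{"delta_pos":[0,0,-0.6],"yaw":0},{"delta_pos":[0,0,-0.3],"yaw":0},{"delta_pos":[0,0,0],"yaw":0},{"delta_pos":[0,0,0],"yaw":0}]'
```

```text
clock: 11.02
eef_pos: [529.5, -363.2, 8.9]
tool_rot: [3.137, 0.004, -0.22]
force: [0.6, -0.1, 0.3]
width: 85.4
gripper_force: 0.0
```

```bash
python3 -m handwheel '[{"delta_pos":[0,0,-0.5],"yaw":0},{"delta_pos":[0,0,0],"yaw":0}]'
python3 -m handwheel '[{"delta_pos":[0,0,0],"yaw":0},{"delta_pos":[0,0,0],"yaw":0},{"delta_pos":[0,0,0],"yaw":0},{"delta_pos":[0,0,0],"yaw":0},{"delta_pos":[0,0,0],"yaw":0},{"delta_pos":[0,0,0],"yaw":0}]' -1
python3 -m handwheel '[{"delta_pos":[0,0,0.5],"yaw":0},{"delta_pos":[0,0,1],"yaw":0},{"delta_pos":[0,0,1.5],"yaw":0},{"delta_pos":[0,0,0],"yaw":0}]'
python3 - <<'E'
from h import *
P=pts(get_image("scene"));m=(abs(P[...,0]-600)<75)&(abs(P[...,1]+380)<55)&(P[...,2]>15)&(P[...,2]<90)
p=P[m];h=p[p[:,0]>590];t=p[p[:,0]<520]
print(len(h),np.percentile(h[:,2],[10,50,90]),np.percentile(t[:,2],[10,50,90]) if len(t) else 0)
E
```

```text
clock: 11.18
eef_pos: [528.8, -363.6, 3.0]
tool_rot: [3.137, 0.005, -0.221]
force: [0.4, -0.2, 0.7]
width: 85.6
gripper_force: 0.0
clock: 11.68
eef_pos: [528.7, -363.4, 2.6]
tool_rot: [3.138, 0.005, -0.221]
force: [-0.6, -0.1, 2.8]
width: 26.8
gripper_force: 60.4
clock: 12.02
eef_pos: [530.4, -364.2, 35.6]
tool_rot: [3.137, 0.001, -0.221]
force: [0.7, 0.1, -1.0]
width: 26.9
gripper_force: 59.8
949 [41.10484086 47.41226696 62.9080727 ] 0
```

```bash
python3 -m handwheel '[{"delta_pos":[0,0,2.5],"yaw":0},{"delta_pos":[-1.5,1,3],"yaw":0},{"delta_pos":[-2,2.5,1],"yaw":0.02},{"delta_pos":[-2,3,0],"yaw":0.03},{"delta_pos":[-2,3.5,0],"yaw":0.03},{"delta_pos":[-1.5,3.5,0],"yaw":0.03},{"delta_pos":[-1.5,3.5,0],"yaw":0.03},{"delta_pos":[-1,3.5,0],"yaw":0.03},{"delta_pos":[-1,3.5,0],"yaw":0.03},{"delta_pos":[0,3.5,0],"yaw":0.03}]'
python3 -m handwheel '[{"delta_pos":[0,3.5,0],"yaw":0},{"delta_pos":[0,3.5,0],"yaw":0},{"delta_pos":[0,3,0],"yaw":0},{"delta_pos":[0,1.5,0],"yaw":0},{"delta_pos":[0,0,-2],"yaw":0},{"delta_pos":[0,0,-3],"yaw":0},{"delta_pos":[0,0,-2],"yaw":0},{"delta_pos":[0,0,0],"yaw":0},{"delta_pos":[0,0,0],"yaw":0}]'
python3 - <<'E'
from h import *
s=status.read_state();print(s["eef_pos"],s["tool_rot"])
P=pts(get_image("scene"));m=(P[...,0]>380)&(P[...,0]<560)&(abs(P[...,1]-30)<45)&(P[...,2]>4)&(P[...,2]<90)
im=get_image("top");Q=pts(im);h=cv2.cvtColor(im["color"],cv2.COLOR_RGB2HSV)
cv2.imwrite("pics/t4.png",cv2.resize(im["color"][130:330,180:320,::-1],None,fx=3,fy=3))
y=((h[...,0]>20)&(h[...,0]<35)&(h[...,1]>120));k=y&(Q[...,0]>400)&(Q[...,0]<580)&(abs(Q[...,1]-30)<55)&(Q[...,2]<90)
p=Q[k];print(len(p),p.mean(0),cv2.minAreaRect(p[:,:2].astype(np.float32)))
E
```

```text
clock: 12.9
eef_pos: [400.4, -87.4, 97.5]
tool_rot: [3.137, 0.009, 0.009]
force: [0.4, 0.1, -1.3]
width: 26.9
gripper_force: 59.7
clock: 13.65
eef_pos: [402.9, 26.2, 35.5]
tool_rot: [3.136, 0.008, 0.01]
force: [0.1, 0.6, -2.0]
width: 26.7
gripper_force: 60.4
[402.89209887  26.17927446  35.51545177] [3.13616306 0.00837072 0.01008205]
273 [534.53694125  26.69877348  45.96924065] ((545.1055297851562, 28.509672164916992), (62.72860336303711, 77.3899917602539), 6.495035171508789)
```

View pics/t4.png

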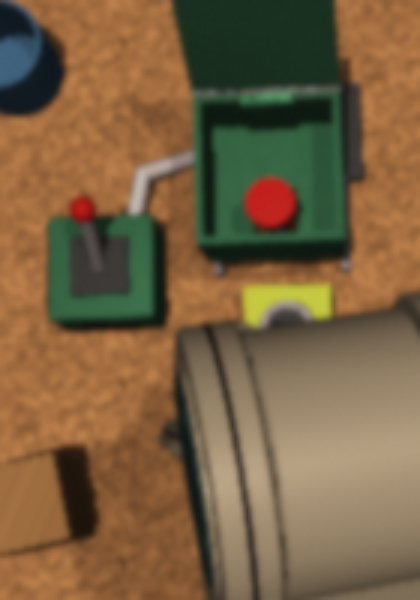

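The top view shows the head ahead of the throat (yellow at (287,300), cheek ends at (218,268) and (345,265)) and slightly right of the cap. I'll shift left, lower, and check with the wrist camera.

```bash
python3 -m handwheel '[{"delta_pos":[0,0.3,-1.3],"yaw":0},{"delta_pos":[0,0.1,-1],"yaw":0},{"delta_pos":[0,0,-0.5],"yaw":0},{"delta_pos":[0,0,0],"yaw":0},{"delta_pos":[0,0,0],"yaw":0}]'
python3 - <<'E'
from h import *
s=status.read_state();print(s["eef_pos"],s["tool_rot"])
im=get_image("wrist");cv2.imwrite("pics/w5.png",im["color"][...,::-1]);np.savez("pics/w5.npz",**{k:im[k] for k in("hand_eye","fx","fy","cx","cy")})
h=cv2.cvtColor(im["color"],cv2.COLOR_RGB2HSV)
for nm,z,sel in(("head",14,(h[...,0]>20)&(h[...,0]<35)&(h[...,1]>120)&(h[...,2]>60)),("cap",160,((h[...,0]<8)|(h[...,0]>172))&(h[...,1]>150))):
    n,L,S,_=cv2.connectedComponentsWithStats(sel.astype(np.uint8));k=1+np.argmax(S[1:,4]);v,u=np.nonzero(L==k);w=wpts(im,np.c_[u,v],s,z)[:,:2].astype(np.float32);print(nm,S[k],w.min(0),w.max(0),cv2.minAreaRect(w))
E
```

```text
clock: 14.17
eef_pos: [404.5, 29.4, 9.2]
tool_rot: [3.135, 0.008, 0.009]
force: [0.2, -0.7, -2.4]
width: 27.2
gripper_force: 60.5
[404.45907921  29.40133849   9.20877588] [3.13493959 0.00821252 0.00867713]
head [  204     0   214   424 38451] [345.33197  -8.39882] [535.1484    70.321915] ((440.1204833984375, 30.398387908935547), (189.60302734375, 78.2461166381836), 0.7081916332244873)Traceback (most recent call last):
  File "<stdin>", line 6, in <module>
    return _wrapfunc(a, 'argmax', axis=axis, out=out, **kwds)
    return bound(*args, **kwds)
ValueError: attempt to get argmax of an empty sequence
```

View pics/w5.png

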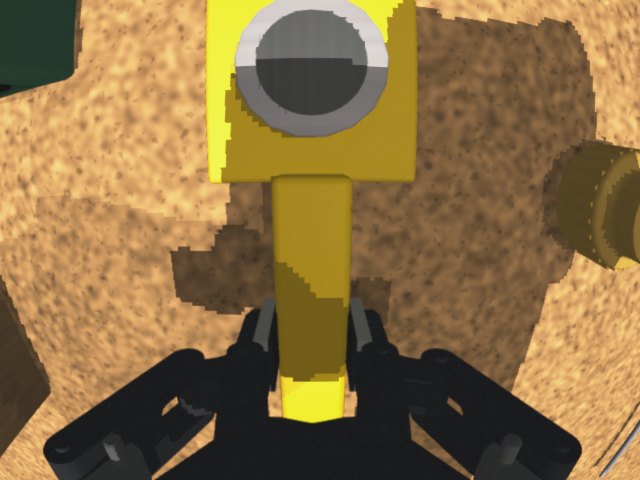

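The wrist view shows the holder square in the grip (disc at (312,62)), aligned with the lane, and the knob clear at right. I lower to the bench and slide in.

```bash
python3 -m handwheel '[{"delta_pos":[0,0,-0.4],"yaw":0},{"delta_pos":[0,0,-0.2],"yaw":0},{"delta_pos":[1,0,0],"yaw":0},{"delta_pos":[1.5,0,0],"yaw":0},{"delta_pos":[1.5,0,0],"yaw":0},{"delta_pos":[1.5,0,0],"yaw":0},{"delta_pos":[1,0,0],"yaw":0},{"delta_pos":[0.5,0,0],"yaw":0},{"delta_pos":[0,0,0],"yaw":0},{"delta_pos":[0,0,0],"yaw":0}]'
python3 - <<'E'
from h import *
z=np.load("pics/w5.npz");print(wpts({k:z[k] for k in z},[[312,62]],dict(eef_pos=[404.5,29.4,9.2],tool_rot=[3.135,.008,.009]),36))
E
```

```text
clock: 15.05
eef_pos: [475.0, 29.2, 4.2]
tool_rot: [3.135, 0.013, 0.01]
force: [-0.0, -0.5, -2.1]
width: 26.7
gripper_force: 60.5
[[503.90164971  30.89322055  36.        ]]
```

```bash
python3 -m handwheel '[{"delta_pos":[0.5,0.05,-0.2],"yaw":0},{"delta_pos":[0.5,0.05,0],"yaw":0},{"delta_pos":[0.4,0,0],"yaw":0},{"delta_pos":[0.2,0,0],"yaw":0},{"delta_pos":[0,0,0],"yaw":0},{"delta_pos":[0,0,0],"yaw":0}]'
python3 -m handwheel '[{"delta_pos":[0.2,0,0],"yaw":0},{"delta_pos":[0,0,0],"yaw":0}]'
python3 -m handwheel '[{"delta_pos":[0.2,0,0],"yaw":0},{"delta_pos":[0,0,0],"yaw":0}]'
```

```text
clock: 15.55
eef_pos: [491.3, 30.7, 2.5]
tool_rot: [3.135, 0.013, 0.011]
force: [-2.2, -0.1, 4.5]
width: 26.5
gripper_force: 61.4
clock: 15.72
eef_pos: [492.4, 30.7, 2.6]
tool_rot: [3.135, 0.014, 0.011]
force: [-4.8, 0.5, 8.0]
width: 26.7
gripper_force: 61.6
clock: 15.88
eef_pos: [493.1, 30.6, 2.5]
tool_rot: [3.134, 0.016, 0.011]
force: [-7.7, 0.2, 10.3]
width: 26.4
gripper_force: 62.0
```

```bash
python3 -m handwheel '[{"delta_pos":[0,0,0.1],"yaw":0},{"delta_pos":[0,0,0.1],"yaw":0},{"delta_pos":[0,0,0],"yaw":0}]'
python3 -m handwheel '[{"delta_pos":[0.2,0,0],"yaw":0},{"delta_pos":[0,0,0],"yaw":0},{"delta_pos":[0,0,0],"yaw":0}]'
python3 -m handwheel '[{"delta_pos":[0.2,0,0],"yaw":0},{"delta_pos":[0,0,0],"yaw":0},{"delta_pos":[0,0,0],"yaw":0}]'
```

```text
clock: 16.13
eef_pos: [493.2, 30.5, 3.9]
tool_rot: [3.135, 0.016, 0.011]
force: [-5.0, 0.4, 0.1]
width: 26.9
gripper_force: 60.7
clock: 16.38
eef_pos: [493.2, 30.3, 3.4]
tool_rot: [3.134, 0.02, 0.012]
force: [-9.5, 1.5, 1.9]
width: 26.6
gripper_force: 60.9
clock: 16.63
eef_pos: [493.2, 30.3, 3.2]
tool_rot: [3.133, 0.023, 0.012]
force: [-13.2, 1.2, 3.9]
width: 26.7
gripper_force: 61.2
```

Stop contact is confirmed at TCP x=493.2, since Fx rises without motion. I back off 3 mm to centre the disc.

```bash
python3 -m handwheel '[{"delta_pos":[-0.3,0,0],"yaw":0},{"delta_pos":[-0.3,0,0],"yaw":0},{"delta_pos":[0,0,0],"yaw":0},{"delta_pos":[0,0,0],"yaw":0}]'
python3 -m handwheel '[{"delta_pos":[-0.2,0,-0.1],"yaw":0},{"delta_pos":[0,0,0],"yaw":0},{"delta_pos":[0,0,0],"yaw":0}]'
```

```text
clock: 16.97
eef_pos: [493.2, 30.2, 4.1]
tool_rot: [3.135, 0.014, 0.01]
force: [-2.5, 0.5, -1.7]
width: 26.6
gripper_force: 60.5
clock: 17.22
eef_pos: [492.3, 30.4, 3.4]
tool_rot: [3.135, 0.012, 0.009]
force: [-0.7, -0.6, -0.6]
width: 26.8
gripper_force: 60.6
```

```bash
python3 -m handwheel '[{"delta_pos":[-0.2,0,-0.05],"yaw":0},{"delta_pos":[0,0,0],"yaw":0},{"delta_pos":[0,0,0],"yaw":0}]'
python3 -m handwheel '[{"delta_pos":[0,0,0],"yaw":0},{"delta_pos":[0,0,0],"yaw":0},{"delta_pos":[0,0,0],"yaw":0},{"delta_pos":[0,0,1.5],"yaw":0},{"delta_pos":[0,0,3],"yaw":0},{"delta_pos":[-1,0,4],"yaw":0},{"delta_pos":[-2,0,4],"yaw":0},{"delta_pos":[0,0,4],"yaw":0},{"delta_pos":[0,0,3],"yaw":0},{"delta_pos":[0,0,0],"yaw":0}]' 1
python3 -m handwheel '[{"delta_pos":[0,0,2],"yaw":0},{"delta_pos":[0,0,0],"yaw":0},{"delta_pos":[0,0,0],"yaw":0}]' -1
python3 - <<'E'
from h import *
s=status.read_state();print(s["eef_pos"],s["tool_rot"])
im=get_image("wrist");cv2.imwrite("pics/w6.png",im["color"][...,::-1])
h=cv2.cvtColor(im["color"],cv2.COLOR_RGB2HSV)
for nm,z,sel in(("holder",14,(h[...,0]>20)&(h[...,0]<35)&(h[...,1]>120)&(h[...,2]>60)),("cap",160,((h[...,0]<8)|(h[...,0]>172))&(h[...,1]>150))):
    n,L,S,_=cv2.connectedComponentsWithStats(sel.astype(np.uint8));k=1+np.argmax(S[1:,4]);v,u=np.nonzero(L==k);w=wpts(im,np.c_[u,v],s,z)[:,:2].astype(np.float32);print(nm,S[k],w.min(0),w.max(0),cv2.minAreaRect(w),cv2.minEnclosingCircle(w))
E
```

```text
clock: 17.47
eef_pos: [490.2, 30.5, 3.0]
tool_rot: [3.135, 0.012, 0.01]
force: [0.5, 0.2, 0.3]
width: 26.7
gripper_force: 60.7
clock: 18.3
eef_pos: [463.9, 31.6, 200.2]
tool_rot: [3.136, 0.003, 0.01]
force: [0.7, 0.4, 0.2]
width: 85.3
gripper_force: 0.0
clock: 18.55
eef_pos: [461.3, 30.3, 215.4]
tool_rot: [3.135, 0.011, 0.009]
force: [-0.3, -0.1, -0.7]
width: 51.3
gripper_force: 0.0
[461.30271273  30.2517369  215.40231849] [3.134859   0.01115814 0.00934382]
holder [ 269  105   84  136 4775] [433.71338   -5.808483] [562.15576   69.245605] ((497.8104248046875, 31.226356506347656), (128.05422973632812, 75.11823272705078), 0.4891979694366455) ((502.73992919921875, 30.781797409057617), 69.75542449951172)
cap [ 270    3   75   72 4169] [568.901     14.984062] [608.76154  53.28296] ((588.9931030273438, 33.868980407714844), (39.33134078979492, 38.51484298706055), 35.809696197509766) ((588.8159790039062, 33.9329719543457), 20.079757690429688)
```

View pics/w6.png

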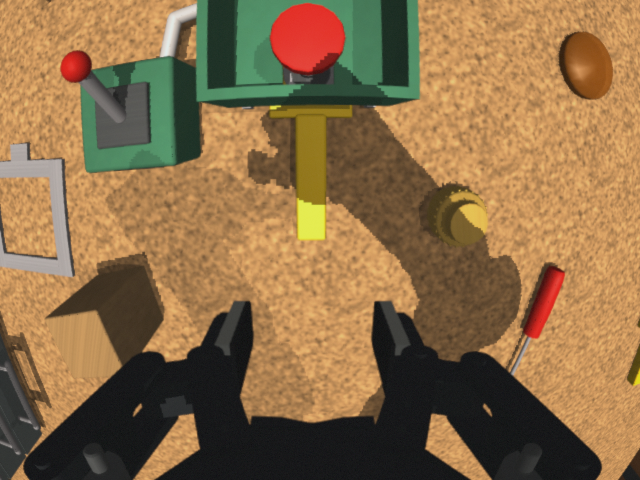

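The wrist view shows the holder in the throat (tail end at (311,238)) in line with the cap at (307,38). Its fit (588.8, 33.9) agrees with the stop-derived centre. The knob is upright at (462,220). Next I close the gripper, move over the cap and press.

```bash
python3 -m handwheel '[{"delta_pos":[2,0.2,0],"yaw":0},{"delta_pos":[3.5,0,0],"yaw":0},{"delta_pos":[3.5,0,0],"yaw":0},{"delta_pos":[2.8,0,0],"yaw":0},{"delta_pos":[1,0,0],"yaw":0},{"delta_pos":[0,0,0],"yaw":0},{"delta_pos":[0,0,-2],"yaw":0},{"delta_pos":[0,0,-2],"yaw":0},{"delta_pos":[0,0,0],"yaw":0},{"delta_pos":[0,0,0],"yaw":0}]' -1
```

```text
clock: 19.43
eef_pos: [587.0, 32.2, 173.8]
tool_rot: [3.135, 0.017, 0.011]
force: [-0.8, 0.7, 0.6]
width: -0.2
gripper_force: 0.0
```

```bash
python3 -m handwheel '[{"delta_pos":[0.2,0.05,-1],"yaw":0},{"delta_pos":[0,0,-1],"yaw":0},{"delta_pos":[0,0,-0.8],"yaw":0},{"delta_pos":[0,0,0],"yaw":0},{"delta_pos":[0,0,0],"yaw":0}]'
python3 -m handwheel '[{"delta_pos":[0,0,-0.7],"yaw":0},{"delta_pos":[0,0,-0.6],"yaw":0},{"delta_pos":[0,0,-0.3],"yaw":0},{"delta_pos":[0,0,0],"yaw":0},{"delta_pos":[0,0,0],"yaw":0}]'
```

```text
clock: 19.85
eef_pos: [591.1, 33.1, 147.1]
tool_rot: [3.135, 0.013, 0.01]
force: [0.9, 0.5, 2.3]
width: 0.2
gripper_force: 1.3
clock: 20.27
eef_pos: [591.3, 33.1, 131.2]
tool_rot: [3.135, 0.012, 0.01]
force: [0.1, -0.4, 4.1]
width: -0.0
gripper_force: 1.8
```

```bash
python3 -m handwheel '[{"delta_pos":[0,0,-0.3],"yaw":0},{"delta_pos":[0,0,-0.2],"yaw":0},{"delta_pos":[0,0,0],"yaw":0},{"delta_pos":[0,0,0],"yaw":0}]'
python3 -m handwheel '[{"delta_pos":[0,0,-0.2],"yaw":0},{"delta_pos":[0,0,0],"yaw":0},{"delta_pos":[0,0,0],"yaw":0}]'
```

```text
clock: 20.6
eef_pos: [591.3, 33.1, 126.3]
tool_rot: [3.135, 0.012, 0.01]
force: [0.4, 0.5, 4.8]
width: 0.1
gripper_force: 2.7
clock: 20.85
eef_pos: [591.3, 33.1, 124.4]
tool_rot: [3.135, 0.012, 0.01]
force: [1.0, 0.8, 5.9]
width: -0.0
gripper_force: 3.0
```

```bash
python3 -m handwheel '[{"delta_pos":[0,0,-0.1],"yaw":0},{"delta_pos":[0,0,0],"yaw":0},{"delta_pos":[0,0,0],"yaw":0},{"delta_pos":[0,0,0],"yaw":0},{"delta_pos":[0,0,0],"yaw":0},{"delta_pos":[0,0,0],"yaw":0},{"delta_pos":[0,0,0],"yaw":0}]'
python3 -m handwheel '[{"delta_pos":[0,0,0],"yaw":0},{"delta_pos":[0,0,0],"yaw":0},{"delta_pos":[0,0,0],"yaw":0},{"delta_pos":[0,0,0],"yaw":0},{"delta_pos":[0,0,0],"yaw":0},{"delta_pos":[0,0,0],"yaw":0}]'
```

```text
clock: 21.43
eef_pos: [591.3, 33.1, 123.6]
tool_rot: [3.135, 0.012, 0.01]
force: [0.3, 0.4, 6.4]
width: -0.3
gripper_force: 3.2
clock: 21.93
eef_pos: [591.3, 33.1, 123.6]
tool_rot: [3.135, 0.012, 0.01]
force: [0.6, 0.5, 6.4]
width: -0.0
gripper_force: 3.2
```

```bash
python3 -m handwheel '[{"delta_pos":[0,0,0.5],"yaw":0},{"delta_pos":[0,0,1],"yaw":0},{"delta_pos":[0,0,1],"yaw":0},{"delta_pos":[0,0,1.5],"yaw":0},{"delta_pos":[0,0,3],"yaw":0},{"delta_pos":[0,0,3],"yaw":0},{"delta_pos":[-2,0,1],"yaw":0},{"delta_pos":[-4,0,0],"yaw":0},{"delta_pos":[-4,0,0],"yaw":0},{"delta_pos":[-2,0,0],"yaw":0}]'
python3 -m handwheel '[{"delta_pos":[0,0,0],"yaw":0},{"delta_pos":[0,0,0],"yaw":0},{"delta_pos":[0,0,0],"yaw":0}]'
python3 - <<'E'
from h import *
s=status.read_state();print(s["eef_pos"],s["force"])
im=get_image("wrist")
h=cv2.cvtColor(im["color"],cv2.COLOR_RGB2HSV)
for nm,z,sel in(("holder",14,(h[...,0]>20)&(h[...,0]<35)&(h[...,1]>120)&(h[...,2]>60)),("cap",160,((h[...,0]<8)|(h[...,0]>172))&(h[...,1]>150))):
    n,L,S,_=cv2.connectedComponentsWithStats(sel.astype(np.uint8));k=1+np.argmax(S[1:,4]);v,u=np.nonzero(L==k);w=wpts(im,np.c_[u,v],s,z)[:,:2].astype(np.float32);print(nm,w.min(0),w.max(0),cv2.minEnclosingCircle(w))
q=get_image("scene");cv2.imwrite("pics/s7.png",q["color"][...,::-1])
E
```

```text
clock: 22.77
eef_pos: [465.1, 31.9, 232.9]
tool_rot: [3.132, 0.018, 0.011]
force: [-0.3, 0.2, 0.4]
width: -0.0
gripper_force: 0.0
clock: 23.02
eef_pos: [471.8, 32.5, 233.5]
tool_rot: [3.135, 0.012, 0.009]
force: [0.9, 0.1, 0.6]
width: 0.2
gripper_force: 0.0
[471.78673923  32.47590495 233.45990754] [0.85121748 0.10421772 0.55629063]
holder [434.16095   -5.936417] [559.944     69.553795] ((501.5732421875, 30.596311569213867), 68.2887191772461)
cap [569.70123   14.925882] [609.0538   53.23116] ((589.2913208007812, 34.06846618652344), 19.790740966796875)
```

View pics/s7.png

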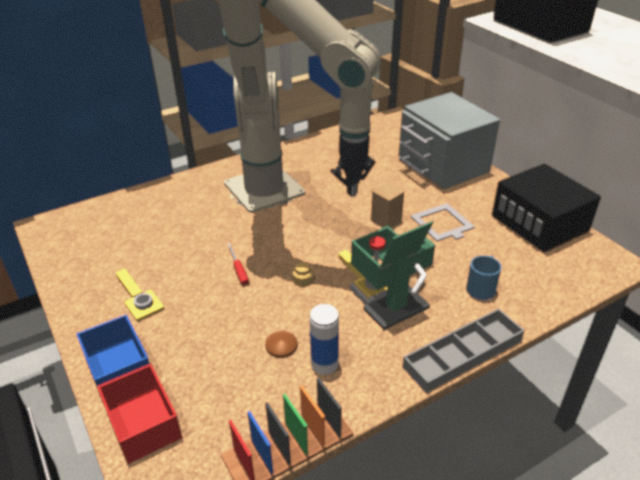

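The scene view shows the lid open and the cap back up at (378,243). The holder is in the throat at (355,268), the knob upright at (303,273), and everything else is undisturbed. Handing in.

```bash
python3 -c "
from cell import ctrl;print(ctrl.finish_job())"
```

```text
the job is handed in; nothing more can be done
None
```

I handed the job in at about 23 s with all the steps done in order: lid open, knob upright clear of the lane, holder in the throat with its disc under the foot (about 3 mm off the stop bar by my measurements). I pressed the cap at about 6.4 N for just over a second and it sprang back; no verdict came back.

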